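Turn the marking kit round for the worker across the table

ROBOT

A 6-joint arm with a two-finger parallel gripper is mounted at the origin on the work surface; the furniture and walls round the work are solid. World frame = base frame: x ahead of the robot, y to its left, z up, the work surface at z = 0. Lengths are in m, angles in degrees, forces in N, time in s.
With the tool pointing down it reaches from about 0.4 to 0.825 m from the base axis. Payload 7 kg.
Tool frame: the origin (TCP) lies midway between the tips of the shut fingers; the grasp point (between the pads) lies 19 mm behind it (ctrl.hold_point_z is the distance from the TCP to the grasp point, in m); z points along the fingers, y is the line along which they close (so a half turn about z gives the same grasp; the last joint's range is limited). The gripper opens to 88 mm and grips with 3 to 60 N. Pads are 19 mm wide; open, the fingers measure 130 mm over their backs; the gripper's body (78 mm by 193 mm) begins 47 mm behind the grasp point.
Start: joints at [59.02, 20.546, 0.682, 0, -70.136, -16.507], TCP at [0.498, 0.456, 0.227] pointing down, gripper open.
Joint ranges: [-176.03, 176.03], [-82.01, 121.73], [-58.28, 71.71], [-173.87, 95.51], [-174.79, -0.11], [-173.66, 173.66]. Speed limits (degrees/s): [136.94, 136.94, 172.46, 180, 180, 180].

INTERFACE

Orientations are given as [roll, pitch, yaw] about the fixed x, y, z axes, in that order (R = Rz(yaw) Ry(pitch) Rx(roll)).
In Python, from plant import ctrl gives the robot as it stands.
- The arm moves only by the tool apply_moves, never from a script. Its argument "deltas" is a list of rows, each an object with "fingers": the finger opening in mm, from 0 to 87.6; "delta_pos": the shift along the tool's x, y, z in mm, a list of three; "angular": the turn, a rotation vector about the tool's x, y, z in degrees, a list of three. A call has 1 to 10 rows; each row is the pose to reach, as a shift and turn from the pose commanded when the call began, along the tool's axes at that moment; what a row does not reach only later rows make up. A row lasts 1/10 s, in which the tool goes at most 50 mm and 8.59 degrees, less where a joint would pass 70% of its speed; a pose out of reach is approached as far as the arm can. A call with a gripper value outside its range is refused whole. The fingers move at their own pace and stop on an object; the grip force is fixed at half the most. Time passes only in rows, so rows that repeat a pose let the fingers close. It gives the time, the measured TCP pose, the force, the opening and the grip force at its end, in the units of the state.
- ctrl.get_obs(): the state, without advancing time (a new reading comes with each control period).
- ctrl.snapshot(name): name is "scene" or "top" or "wrist"; returns the picture (400x640x3 uint8, red, green, blue); there is no depth.
- ctrl.camera_params(name): a dict with "fx", "fy", "cx", "cy" (pixels), "cam_to_world" (4x4, takes a point from camera to world coordinates); the wrist camera has in their place "mount" (4x4, takes a point from camera to tool coordinates, whose origin is the TCP and whose axes are the flange's). Camera axes: x right, y up, looking along -z (the intrinsics and any distortion apply to the point x, -y, -z); pixel columns grow to the right and rows downward; lengths in m; the calibration is good to about 2 mm. A picture is of the moment at which its call begins: read the wrist's pose just before it. camera_params takes no time and is no camera call.
- ctrl.close_job(): hands the job in; it is judged then, once.
The state is a dict: "clock": time; "joint_pos": joint angles; "qvel": joint speeds; "tau": joint torques, N m; "tool_pos": TCP position; "orientation": TCP orientation; "force": force on the tool from outside, world axes, zero at the start; "moment": the same for the moment, N m; "opening": finger opening in m; "gripper_force": force on a finger pad.
Only numpy, scipy, OpenCV 4.12 (cv2) and the standard library are available. Lean on these libraries where they do the work, as an engineer would, in place of code of your own. Each camera call takes 0.05 s, during which the arm holds its last target. There are 200 camera calls.

TASK

The four things of the marking kit (ink bottle, tall jar, short jar, tape roll) stand in a row on the plywood board in their order of use. Move them all into the pockets of the grey carrier in the reverse order, so that the worker who sits across the table finds them in order: what stands leftmost on the board, seen from the robot, goes into the rightmost pocket, and so on. Leave each one standing upright on the floor of its pocket, and do not tip any of them over on the way.

Things in the scene. Friction and masses are not known exactly. Their poses are not given: they have to be found in the camera images.
- ink_bottle_center (a point): small black ink bottle, round body 58 mm in diameter with a narrower screw cap (34 mm) on top, 114 mm tall in all; straight-sided up to at least 65 mm above its foot; weighs 50 to 120 g. The point is on its upright axis, half-way up (57 mm above its foot); z points up out of its top. At the start it stands on one of the four felt pads of the board, which one varies.
- tall_jar_center (a point): tall screw-cap jar, body 47 mm in diameter up to 70 mm above its foot, wider cap (50 mm) above, 100 mm tall in all; weighs 50 to 120 g. The point is on its upright axis, half-way up (50 mm above its foot); z points up out of its top. At the start it stands on one of the four felt pads of the board, which one varies.
- short_jar_center (a point): short screw-cap jar, body 47 mm in diameter up to 57 mm above its foot, wider cap (50 mm) above, 82 mm tall in all; weighs 50 to 120 g. The point is on its upright axis, half-way up (41 mm above its foot); z points up out of its top. At the start it stands on one of the four felt pads of the board, which one varies.
- tape_roll_center (a point): small roll of tape standing on end, 48 mm in diameter, 50 mm tall, with a hole down its middle (its wall is over 8 mm thick); weighs 50 to 120 g. The point is on its upright axis, half-way up (25 mm above its foot); z points up out of its top. At the start it stands on one of the four felt pads of the board, which one varies.
- pad_ink_bottle: round grey felt pad, 72 mm across, 4 mm thick, fixed on the board; all four pads look alike, and this is the one on which the ink bottle stands at the start, so it still marks that place when the ink bottle is gone. Origin: centre of its underside, 12 mm above the table.
- pad_tall_jar: round grey felt pad, 72 mm across, 4 mm thick, fixed on the board; all four pads look alike, and this is the one on which the tall jar stands at the start, so it still marks that place when the tall jar is gone. Origin: centre of its underside, 12 mm above the table.
- pad_short_jar: round grey felt pad, 72 mm across, 4 mm thick, fixed on the board; all four pads look alike, and this is the one on which the short jar stands at the start, so it still marks that place when the short jar is gone. Origin: centre of its underside, 12 mm above the table.
- pad_tape_roll: round grey felt pad, 72 mm across, 4 mm thick, fixed on the board; all four pads look alike, and this is the one on which the tape roll stands at the start, so it still marks that place when the tape roll is gone. Origin: centre of its underside, 12 mm above the table.
- board: flat plywood board, 130x360x12 mm, fixed; carries the row of four felt pads (tops 16 mm above the table) and three small loose collars, 9 mm tall. Lies left to right, nearer or farther than the carrier. Origin: centre of underside; x away from the robot, y left along the row. Pads at x=0, y=+127.5, +42.5, -42.5, -127.5 mm. Fingers have room in front of and behind the row, little between.
- carrier: grey moulded carrier, 100x378x22 mm, fixed, lying left to right, empty at the start; a steel bail (48 mm tall) at each end, 182 mm from the middle. Origin: centre of underside; x away from the robot, y left along the row. Four round pockets, 76 mm wide, 14 mm deep (floor 8 mm above the table), centred at x=0, y=+127.5, +42.5, -42.5, -127.5 mm.
Mind the look-alikes: they are no part of the job. Leave any purple look-alike of the part that bears ink_bottle_center alone.

How it is judged (in metres and radians):
At the end, for the whole second after the job is handed in: Each thing stands upright (0.12 rad) and at rest on the floor of the carrier pocket that mirrors its starting pad (leftmost to rightmost, second from left to second from right, and so on), within 16 mm of the pocket centre along and across the carrier and 4 mm of seated height (((y of pad_ink_bottle in the frame of board between 0.0975 and 0.1575 m and y of ink_bottle_center in the frame of carrier between -0.1435 and -0.1115 m) or (y of pad_ink_bottle in the frame of board between 0.0125 and 0.0725 m and y of ink_bottle_center in the frame of carrier between -0.0585 and -0.0265 m) or (y of pad_ink_bottle in the frame of board between -0.0725 and -0.0125 m and y of ink_bottle_center in the frame of carrier between 0.0265 and 0.0585 m) or (y of pad_ink_bottle in the frame of board between -0.1575 and -0.0975 m and y of ink_bottle_center in the frame of carrier between 0.1115 and 0.1435 m)) and x of ink_bottle_center in the frame of carrier between -0.016 and 0.016 m and z of ink_bottle_center in the frame of carrier between 0.061 and 0.069 m and angle between each of ink_bottle_center, tall_jar_center, short_jar_center, tape_roll_center's own z axis and vertical below 0.12 rad and linear speed of each of ink_bottle, tall_jar, short_jar, tape_roll below 0.02 m/s and angular speed of each of ink_bottle, tall_jar, short_jar, tape_roll below 0.2 rad/s and ((y of pad_tall_jar in the frame of board between 0.0975 and 0.1575 m and y of tall_jar_center in the frame of carrier between -0.1435 and -0.1115 m) or (y of pad_tall_jar in the frame of board between 0.0125 and 0.0725 m and y of tall_jar_center in the frame of carrier between -0.0585 and -0.0265 m) or (y of pad_tall_jar in the frame of board between -0.0725 and -0.0125 m and y of tall_jar_center in the frame of carrier between 0.0265 and 0.0585 m) or (y of pad_tall_jar in the frame of board between -0.1575 and -0.0975 m and y of tall_jar_center in the frame of carrier between 0.1115 and 0.1435 m)) and x of tall_jar_center in the frame of carrier between -0.016 and 0.016 m and z of tall_jar_center in the frame of carrier between 0.054 and 0.062 m and ((y of pad_short_jar in the frame of board between 0.0975 and 0.1575 m and y of short_jar_center in the frame of carrier between -0.1435 and -0.1115 m) or (y of pad_short_jar in the frame of board between 0.0125 and 0.0725 m and y of short_jar_center in the frame of carrier between -0.0585 and -0.0265 m) or (y of pad_short_jar in the frame of board between -0.0725 and -0.0125 m and y of short_jar_center in the frame of carrier between 0.0265 and 0.0585 m) or (y of pad_short_jar in the frame of board between -0.1575 and -0.0975 m and y of short_jar_center in the frame of carrier between 0.1115 and 0.1435 m)) and x of short_jar_center in the frame of carrier between -0.016 and 0.016 m and z of short_jar_center in the frame of carrier between 0.045 and 0.053 m and ((y of pad_tape_roll in the frame of board between 0.0975 and 0.1575 m and y of tape_roll_center in the frame of carrier between -0.1435 and -0.1115 m) or (y of pad_tape_roll in the frame of board between 0.0125 and 0.0725 m and y of tape_roll_center in the frame of carrier between -0.0585 and -0.0265 m) or (y of pad_tape_roll in the frame of board between -0.0725 and -0.0125 m and y of tape_roll_center in the frame of carrier between 0.0265 and 0.0585 m) or (y of pad_tape_roll in the frame of board between -0.1575 and -0.0975 m and y of tape_roll_center in the frame of carrier between 0.1115 and 0.1435 m)) and x of tape_roll_center in the frame of carrier between -0.016 and 0.016 m and z of tape_roll_center in the frame of carrier between 0.029 and 0.037 m); the robot touches nothing.
It fails at once if the ink bottle is tipped over (angle between ink_bottle_center's own z axis and vertical above 0.8 rad).
It fails at once if the tall jar is tipped over (angle between tall_jar_center's own z axis and vertical above 0.8 rad).
It fails at once if the short jar is tipped over (angle between short_jar_center's own z axis and vertical above 0.8 rad).
It fails at once if the tape roll is tipped over (angle between tape_roll_center's own z axis and vertical above 0.8 rad).
It also fails if it takes over 104 s, if anything falls off the work surface, if the arm or the gripper's body presses on something with over 40 N, if the wrist force passes 120 N, or if a joint passes its speed limit or range.

## Working session

There is one attempt and no reset: what is moved stays moved. The work goes in short steps, Python scripts to look and compute and a tool call to move; the robot and the scene stay as the last step left them, time stands still between calls to the robot, and variables do not carry over. Pictures are saved under pics/ and viewed, at most 14 in all, crops included, and the job is handed in when it is done.

Besides the shell and the picture viewer there is one more tool, called by a JSON object that holds its "name" and its "arguments", one argument or row to a line. apply_moves: Moves the arm, as the interface text tells. Its arguments: {"type":"object","properties":{"deltas":{"type":"array"}},"required":["deltas"]}

```bash
mkdir -p pics; ls; python3 - <<'E'
from plant import ctrl
import cv2
print(ctrl.get_obs())
for n in("scene","top"):
    cv2.imwrite(f"pics/{n}0.png",ctrl.snapshot(n)[:,:,::-1]); print(n,ctrl.camera_params(n))
print(ctrl.camera_params("wrist"),ctrl.hold_point_z)
E
```

```text
pics
{'clock': 0.0, 'joint_pos': array([ 5.90217540e+01,  2.05920135e+01,  6.33108641e-01, -1.89890866e-02,
       -7.01353858e+01, -1.65074592e+01]), 'qvel': array([ 0.04811421,  0.01497766, -0.08503408, -0.03125854,  0.00814168,
        0.05185226]), 'tau': array([-8.85246354e-04, -5.82717633e+01,  2.93050933e+01,  6.99676484e+00,
        6.84299666e-03, -1.66950185e-04]), 'tool_pos': array([0.49720615, 0.45579592, 0.22561466]), 'orientation': array([ 1.79904523e+02, -9.67914978e-03, -4.74921643e+01]), 'force': array([0.4432411 , 0.93137552, 0.55626055]), 'moment': array([-0.00663461,  0.00381072,  0.00135444]), 'gripper_force': 0.0, 'opening': 0.0875685608477146}
scene {'fx': 433.5130386125362, 'fy': 433.5130386125362, 'cx': 327.40124954073144, 'cy': 197.7284066489422, 'cam_to_world': array([[ 0.83570482,  0.33355348, -0.43627919, -0.00135931],
       [-0.54917443,  0.50437327, -0.66634454, -0.60830857],
       [-0.00221398,  0.79646072,  0.60468622,  0.67779441],
       [ 0.        ,  0.        ,  0.        ,  1.        ]])}
top {'fx': 498.640929199667, 'fy': 498.640929199667, 'cx': 322.11845011929273, 'cy': 201.38854890363743, 'cam_to_world': array([[-0.01060988,  0.99206683, -0.12526308,  0.31151002],
       [-0.99981886, -0.00854549,  0.01700628,  0.05541967],
       [ 0.01580093,  0.12542083,  0.9919778 ,  1.21508281],
       [ 0.        ,  0.        ,  0.        ,  1.        ]])}
{'fx': 337.46815234378937, 'fy': 337.46815234378937, 'cx': 314.12945151586035, 'cy': 197.6876332782073, 'mount': array([[-6.28901621e-04,  9.52195270e-01,  3.05489399e-01,
         8.38174756e-02],
       [ 9.99999752e-01,  6.96059529e-04, -1.10914244e-04,
        -2.67232910e-04],
       [-3.18250826e-04,  3.05489254e-01, -9.52195471e-01,
        -1.58509038e-01],
       [ 0.00000000e+00,  0.00000000e+00,  0.00000000e+00,
         1.00000000e+00]])} 0.0188
```

View pics/scene0.png

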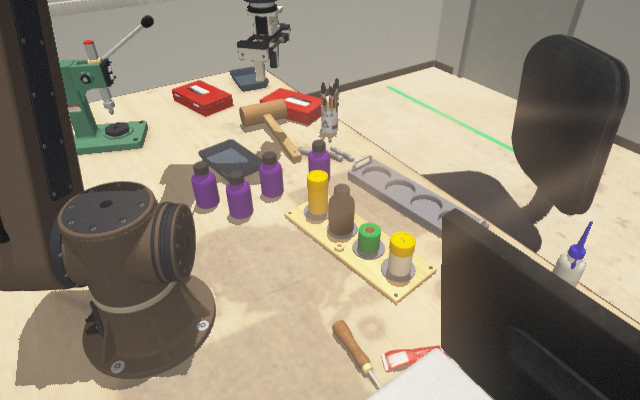

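View pics/top0.png

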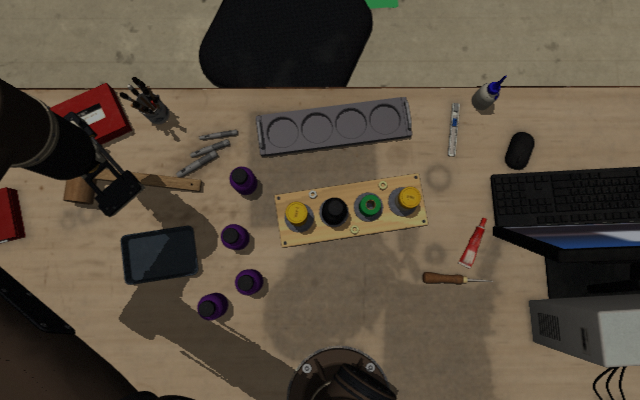

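Left to right on the board: yellow-capped jar (297,214), black ink bottle (335,212), green tape roll (370,206), yellow-capped jar (409,199). The carrier is at (335,127), beyond the board. Four purple bottles at (243,180), (235,237), (249,282) and (212,306) are the look-alikes. Next, a close crop.

```bash
python3 - <<'E'
import cv2
t=cv2.imread("pics/top0.png")[85:250,230:435]
s=cv2.imread("pics/scene0.png")[140:300,270:490]
cv2.imwrite("pics/topc.png",cv2.resize(t,None,fx=3.6,fy=3.6,interpolation=cv2.INTER_CUBIC))
cv2.imwrite("pics/scenec.png",cv2.resize(s,None,fx=3.6,fy=3.6,interpolation=cv2.INTER_CUBIC))
E
```

```text
(no output)
```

View pics/topc.png

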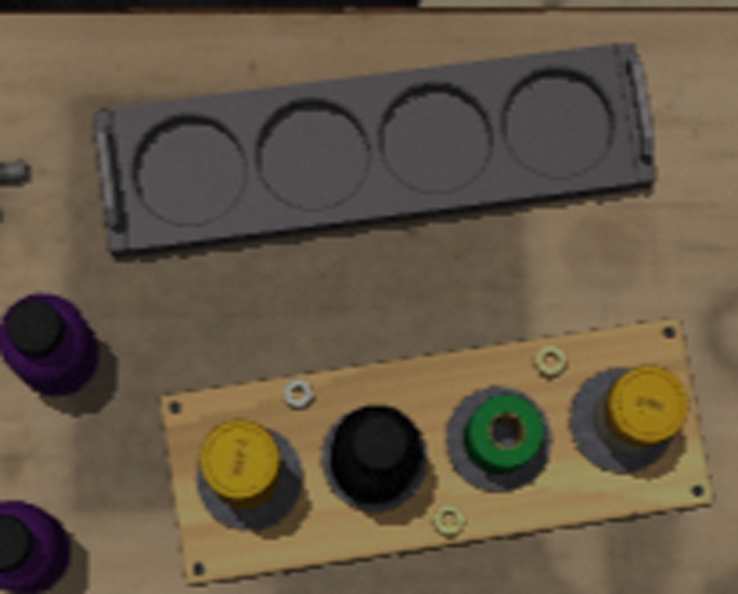

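View pics/scenec.png

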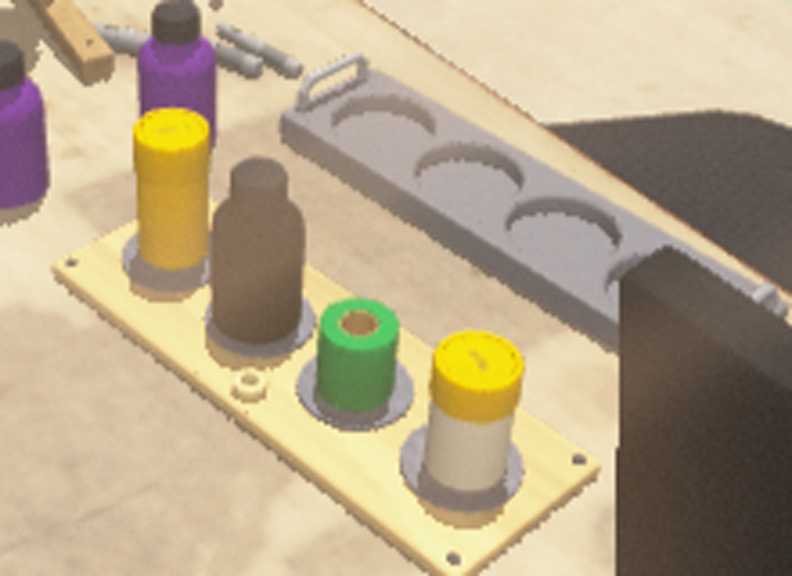

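The crops show the tall jar (yellow body) leftmost at crop (240,460), then the ink bottle (382,447), the tape roll (506,431) and the short jar with white body (647,404) rightmost. All four pockets are empty. Now I measure by casting rays to the known heights.

```bash
cat > h.py <<'E'
import numpy as np
from plant import ctrl
from scipy.spatial.transform import Rotation as Ro
def ray(cam,uv,z,T=None):
    p=ctrl.camera_params(cam); T=p["cam_to_world"] if T is None else T
    d=T[:3,:3]@np.array([(uv[0]-p["cx"])/p["fx"],-(uv[1]-p["cy"])/p["fy"],-1]); o=T[:3,3]
    return o+d*(z-o[2])/d[2]
def proj(cam,X):
    p=ctrl.camera_params(cam); c=np.linalg.inv(p["cam_to_world"])@np.append(X,1)
    return np.array([p["cx"]-p["fx"]*c[0]/c[2],p["cy"]+p["fy"]*c[1]/c[2]])
def delta(x,y,z,yaw,dz=0):
    "tool-frame mm shift and yaw turn to target from present pose (tool down)"
    o=ctrl.get_obs(); R=Ro.from_euler('xyz',o["orientation"],degrees=True)
    d=R.inv().apply(np.array([x,y,z])-o["tool_pos"])*1000
    t=(R.inv()*Ro.from_euler('xyz',[180,0,yaw],degrees=True)).as_rotvec(degrees=True)
    return d.round(1),t.round(2)
E
python3 - <<'E'
from h import *
import cv2
c=lambda u,v:((u+.5)/3.6-.5+230,(v+.5)/3.6-.5+85)
im=cv2.imread("pics/top0.png"); hsv=cv2.cvtColor(im,cv2.COLOR_BGR2HSV)
for n,uv,z in[("tall",(240,460),.116),("ink",(382,447),.130),("tape",(506,431),.066),("short",(647,404),.098),
 ("padtall",(249,478),.016),("padshort",(627,420),.016),
 ("b1",(162,396),.012),("b2",(680,320),.012),("b3",(712,502),.012),("b4",(189,584),.012),
 ("p1",(190.5,170.5),.022),("p2",(313,154.5),.022),("p3",(436,138),.022),("p4",(558,122),.022)]:
    P=ray("top",c(*uv),z); print(n,P.round(4),"r",np.hypot(*P[:2]).round(3),"scene px",proj("scene",P).round(0))
E
```

```text
tall [0.4262 0.094  0.116 ] r 0.436 scene px [316. 176.]
ink [0.4319 0.0071 0.13  ] r 0.432 scene px [339. 189.]
tape [ 0.4487 -0.076   0.066 ] r 0.455 scene px [367. 230.]
short [ 0.4612 -0.1617  0.098 ] r 0.489 scene px [400. 240.]
padtall [0.4244 0.0915 0.016 ] r 0.434 scene px [316. 211.]
padshort [ 0.4614 -0.1637  0.016 ] r 0.49 scene px [397. 269.]
b1 [0.481  0.1501 0.012 ] r 0.504 scene px [323. 193.]
b2 [ 0.5304 -0.2029  0.012 ] r 0.568 scene px [434. 269.]
b3 [ 0.4057 -0.2201  0.012 ] r 0.462 scene px [394. 300.]
b4 [0.3542 0.132  0.012 ] r 0.378 scene px [283. 214.]
p1 [0.6345 0.1302 0.022 ] r 0.648 scene px [375. 175.]
p2 [0.6452 0.0466 0.022 ] r 0.647 scene px [398. 189.]
p3 [ 0.6562 -0.0376  0.022 ] r 0.657 scene px [424. 204.]
p4 [ 0.667  -0.1216  0.022 ] r 0.678 scene px [453. 221.]
```

```bash
python3 -c "
from h import *
print(delta(.426,.093,.227,-82.2))"
```

```text
(array([219.4, 297.7,  -0.8]), array([ 8.000e-02, -3.000e-02,  3.471e+01]))
```

{"name": "apply_moves", "arguments": {
  "deltas": [
    {"fingers": 87.6, "delta_pos": [22, 30, 0], "angular": [0, 0, 3.5]},
    {"fingers": 87.6, "delta_pos": [45, 61, 0], "angular": [0, 0, 7.5]},
    {"fingers": 87.6, "delta_pos": [70, 95, 0], "angular": [0, 0, 12]},
    {"fingers": 87.6, "delta_pos": [96, 130, 0], "angular": [0, 0, 17]},
    {"fingers": 87.6, "delta_pos": [122, 166, 0], "angular": [0, 0, 21]},
    {"fingers": 87.6, "delta_pos": [148, 201, 0], "angular": [0, 0, 25]},
    {"fingers": 87.6, "delta_pos": [173, 235, 0], "angular": [0, 0, 29]},
    {"fingers": 87.6, "delta_pos": [198, 268, 0], "angular": [0, 0, 32.5]},
    {"fingers": 87.6, "delta_pos": [219, 298, 0], "angular": [0, 0, 34.7]},
    {"fingers": 87.6, "delta_pos": [219, 298, 0], "angular": [0, 0, 34.7]}
  ]
}}

```text
clock: 1.1
tool_pos: [0.4242, 0.0901, 0.2266]
orientation: [180.0, 0.0, -82.4]
force: [1.2, -0.3, 1.2]
opening: 0.0876
gripper_force: 0.0
```

```bash
python3 -c "
from h import *
import cv2
o=ctrl.get_obs();cv2.imwrite('pics/w1.png',ctrl.snapshot('wrist')[:,:,::-1]);print(o['tool_pos'],o['orientation'],o['clock'],o['force'],o['joint_pos'].round(1))
print(delta(.426,.093,.082,-82.2))"
```

```text
[0.42420617 0.09005278 0.22656641] [ 1.79972579e+02  1.00694741e-02 -8.24106846e+01] 1.1 [ 1.17106506 -0.31529891  1.20335456] [ 38.2  -3.  -27.9  -0.  -65.2 -30.6]
(array([ -1.2,  -0.9, 144.8]), array([-0.02,  0.03, -0.13]))
```

View pics/w1.png

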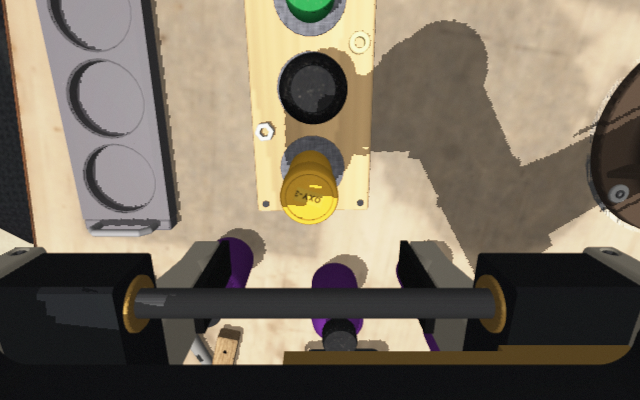

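```bash
python3 -c "
from h import *
o=ctrl.get_obs();T=np.eye(4);T[:3,:3]=Ro.from_euler('xyz',o['orientation'],degrees=True).as_matrix();T[:3,3]=o['tool_pos']
W=T@ctrl.camera_params('wrist')['mount']
for n,uv,z in [('tall',(309,197.5),.116),('padink',(313,88),.016),('inkbody',(313,88),.08),('p2',(122,178),.022),('p3',(105,98),.022),('purple?',(341,336),.114)]: print(n,ray('wrist',uv,z,W).round(4))
for uv in [(243,180),(235,237)]: print(ray('top',uv,.08))
"
```

```text
tall [0.4297 0.0949 0.116 ]
padink [0.4383 0.0077 0.016 ]
inkbody [0.438  0.0079 0.08  ]
p2 [0.6358 0.13   0.022 ]
p3 [0.6498 0.046  0.022 ]
purple? [0.3807 0.2316 0.114 ]
[0.50602571 0.2175352  0.08      ]
[0.37514177 0.23442377 0.08      ]
```

{"name": "apply_moves", "arguments": {
  "deltas": [
    {"fingers": 87.6, "delta_pos": [-4, -4, 15], "angular": [0, 0, 0]},
    {"fingers": 87.6, "delta_pos": [-4, -4, 45], "angular": [0, 0, 0]},
    {"fingers": 87.6, "delta_pos": [-4, -4, 75], "angular": [0, 0, 0]},
    {"fingers": 87.6, "delta_pos": [-4, -4, 105], "angular": [0, 0, 0]},
    {"fingers": 87.6, "delta_pos": [-4, -4, 130], "angular": [0, 0, 0]},
    {"fingers": 87.6, "delta_pos": [-4, -4, 145], "angular": [0, 0, 0]},
    {"fingers": 87.6, "delta_pos": [-4, -4, 145], "angular": [0, 0, 0]},
    {"fingers": 60, "delta_pos": [-4, -4, 145], "angular": [0, 0, 0]},
    {"fingers": 40, "delta_pos": [-4, -4, 145], "angular": [0, 0, 0]},
    {"fingers": 40, "delta_pos": [-4, -4, 145], "angular": [0, 0, 0]}
  ]
}}

```text
clock: 2.15
tool_pos: [0.4299, 0.0984, 0.0825]
orientation: [-179.9, 0.1, -82.2]
force: [-0.8, 0.1, 0.3]
opening: 0.0692
gripper_force: 0.0
```

{"name": "apply_moves", "arguments": {
  "deltas": [
    {"fingers": 40, "delta_pos": [0, 0, 0], "angular": [0, 0, 0]},
    {"fingers": 40, "delta_pos": [0, 0, 0], "angular": [0, 0, 0]}
  ]
}}

```text
clock: 2.35
tool_pos: [0.4295, 0.098, 0.082]
orientation: [-179.9, 0.0, -82.2]
force: [-1.0, 0.0, 0.4]
opening: 0.0531
gripper_force: 0.5
```

{"name": "apply_moves", "arguments": {
  "deltas": [
    {"fingers": 40, "delta_pos": [0, 0, 0], "angular": [0, 0, 0]},
    {"fingers": 40, "delta_pos": [0, 0, 0], "angular": [0, 0, 0]},
    {"fingers": 40, "delta_pos": [0, 0, 0], "angular": [0, 0, 0]},
    {"fingers": 40, "delta_pos": [0, 0, -5], "angular": [0, 0, 0]},
    {"fingers": 40, "delta_pos": [0, 0, -20], "angular": [0, 0, 0]},
    {"fingers": 40, "delta_pos": [0, 0, -45], "angular": [0, 0, 0]},
    {"fingers": 40, "delta_pos": [0, 0, -75], "angular": [0, 0, 0]},
    {"fingers": 40, "delta_pos": [0, 0, -105], "angular": [0, 0, 0]},
    {"fingers": 40, "delta_pos": [0, 0, -135], "angular": [0, 0, 0]},
    {"fingers": 40, "delta_pos": [0, 0, -145], "angular": [0, 0, 0]}
  ]
}}

```text
clock: 3.35
tool_pos: [0.4304, 0.0983, 0.2297]
orientation: [-179.8, 0.1, -82.2]
force: [0.1, 0.4, -1.5]
opening: 0.0495
gripper_force: 30.0
```

```bash
python3 -c "
from h import *
print(ctrl.get_obs()['joint_pos'])
print(delta(.668,-.118,.227,-82.4))"
```

```text
[ 3.86591496e+01 -2.48714367e+00 -2.69805431e+01  4.49857270e-02
 -6.52506578e+01 -3.08463103e+01]
(array([ 246.7, -205.9,    3.2]), array([-0.24,  0.1 ,  0.23]))
```

{"name": "apply_moves", "arguments": {
  "deltas": [
    {"fingers": 40, "delta_pos": [10, -8, 0], "angular": [0, 0, 0]},
    {"fingers": 40, "delta_pos": [30, -25, 0], "angular": [0, 0, 0]},
    {"fingers": 40, "delta_pos": [58, -48, 0], "angular": [0, 0, 0]},
    {"fingers": 40, "delta_pos": [90, -75, 0], "angular": [0, 0, 0]},
    {"fingers": 40, "delta_pos": [124, -103, 0], "angular": [0, 0, 0]},
    {"fingers": 40, "delta_pos": [158, -132, 0], "angular": [0, 0, 0]},
    {"fingers": 40, "delta_pos": [190, -159, 0], "angular": [0, 0, 0]},
    {"fingers": 40, "delta_pos": [217, -181, 0], "angular": [0, 0, 0]},
    {"fingers": 40, "delta_pos": [237, -198, 0], "angular": [0, 0, 0]},
    {"fingers": 40, "delta_pos": [247, -207, 0], "angular": [0, 0, 0]}
  ]
}}

```text
clock: 4.35
tool_pos: [0.6686, -0.1204, 0.2246]
orientation: [179.9, 0.0, -82.3]
force: [-1.1, 0.1, -1.2]
opening: 0.0495
gripper_force: 30.0
```

{"name": "apply_moves", "arguments": {
  "deltas": [
    {"fingers": 40, "delta_pos": [0, 0, 0], "angular": [0, 0, 0]},
    {"fingers": 40, "delta_pos": [0, 0, 0], "angular": [0, 0, 0]}
  ]
}}

```text
clock: 4.55
tool_pos: [0.6673, -0.1184, 0.2258]
orientation: [179.9, 0.0, -82.2]
force: [0.2, 0.4, -1.0]
opening: 0.0495
gripper_force: 30.0
```

```bash
python3 - <<'E'
from h import *
import cv2
o=ctrl.get_obs();cv2.imwrite('pics/w2.png',ctrl.snapshot('wrist')[:,:,::-1])
print(o['tool_pos'],delta(.669,-.1185,.074,-82.4))
E
```

```text
[ 0.66727848 -0.11836122  0.22583841] (array([  0.7,  -1.8, 152.4]), array([0.04, 0.02, 0.23]))
```

View pics/w2.png

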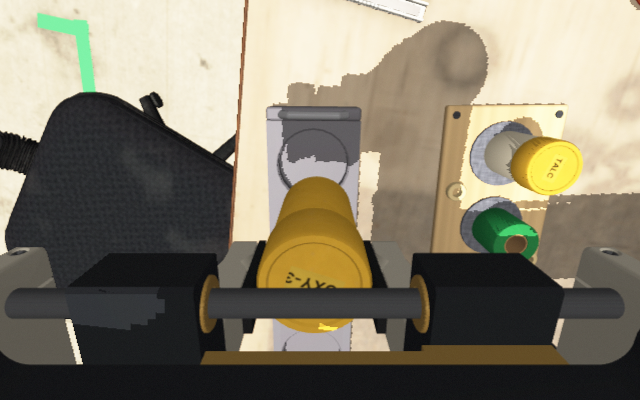

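The picture shows the jar held upright, pocket 4 at (314,162), and the short and tape tops at (552,166) and (515,244). I check these by ray.

```bash
cat >> h.py <<'E'
def W():
    o=ctrl.get_obs();T=np.eye(4);T[:3,:3]=Ro.from_euler('xyz',o['orientation'],degrees=True).as_matrix();T[:3,3]=o['tool_pos']
    return T@ctrl.camera_params('wrist')['mount']
E
python3 -c "
from h import *
for n,uv,z in [('p4',(314,162),.022),('short',(554,166),.098),('tape',(515,244),.066),('padshort',(502,153),.016)]: print(n,ray('wrist',uv,z,W()).round(4))
"
```

```text
p4 [ 0.6688 -0.126   0.022 ]
short [ 0.4643 -0.1663  0.098 ]
tape [ 0.4515 -0.0776  0.066 ]
padshort [ 0.4648 -0.1628  0.016 ]
```

{"name": "apply_moves", "arguments": {
  "deltas": [
    {"fingers": 40, "delta_pos": [2, -2, 10], "angular": [0, 0, 0]},
    {"fingers": 40, "delta_pos": [2, -2, 35], "angular": [0, 0, 0]},
    {"fingers": 40, "delta_pos": [2, -2, 65], "angular": [0, 0, 0]},
    {"fingers": 40, "delta_pos": [2, -2, 95], "angular": [0, 0, 0]},
    {"fingers": 40, "delta_pos": [2, -2, 120], "angular": [0, 0, 0]},
    {"fingers": 40, "delta_pos": [2, -2, 136], "angular": [0, 0, 0]},
    {"fingers": 40, "delta_pos": [2, -2, 144], "angular": [0, 0, 0]},
    {"fingers": 40, "delta_pos": [2, -2, 149], "angular": [0, 0, 0]},
    {"fingers": 40, "delta_pos": [2, -2, 151], "angular": [0, 0, 0]},
    {"fingers": 40, "delta_pos": [2, -2, 151], "angular": [0, 0, 0]}
  ]
}}

```text
clock: 5.6
tool_pos: [0.6706, -0.1203, 0.0762]
orientation: [-179.9, -0.0, -82.2]
force: [0.5, 0.0, 0.5]
opening: 0.0492
gripper_force: 30.0
```

{"name": "apply_moves", "arguments": {
  "deltas": [
    {"fingers": 40, "delta_pos": [0, 0, 0], "angular": [0, 0, 0]},
    {"fingers": 40, "delta_pos": [0, 0, 0], "angular": [0, 0, 0]}
  ]
}}

```text
clock: 5.8
tool_pos: [0.6706, -0.1205, 0.0764]
orientation: [-179.9, -0.0, -82.2]
force: [-0.2, -0.9, 0.0]
opening: 0.0498
gripper_force: 30.0
```

{"name": "apply_moves", "arguments": {
  "deltas": [
    {"fingers": 40, "delta_pos": [0, 0, 1], "angular": [0, 0, 0]},
    {"fingers": 40, "delta_pos": [0, 0, 2], "angular": [0, 0, 0]},
    {"fingers": 40, "delta_pos": [0, 0, 2], "angular": [0, 0, 0]}
  ]
}}

```text
clock: 6.1
tool_pos: [0.6704, -0.1205, 0.074]
orientation: [-180.0, -0.0, -82.2]
force: [-1.0, 0.4, 2.6]
opening: 0.0495
gripper_force: 30.0
```

{"name": "apply_moves", "arguments": {
  "deltas": [
    {"fingers": 60, "delta_pos": [0, 0, 0], "angular": [0, 0, 0]},
    {"fingers": 75, "delta_pos": [0, 0, 0], "angular": [0, 0, 0]},
    {"fingers": 80, "delta_pos": [0, 0, 0], "angular": [0, 0, 0]},
    {"fingers": 80, "delta_pos": [0, 0, 0], "angular": [0, 0, 0]},
    {"fingers": 80, "delta_pos": [0, 0, -10], "angular": [0, 0, 0]},
    {"fingers": 80, "delta_pos": [0, 0, -35], "angular": [0, 0, 0]},
    {"fingers": 80, "delta_pos": [0, 0, -65], "angular": [0, 0, 0]},
    {"fingers": 87.6, "delta_pos": [0, 0, -100], "angular": [0, 0, 0]},
    {"fingers": 87.6, "delta_pos": [0, 0, -130], "angular": [0, 0, 0]},
    {"fingers": 87.6, "delta_pos": [0, 0, -150], "angular": [0, 0, 0]}
  ]
}}

```text
clock: 7.1
tool_pos: [0.671, -0.1206, 0.2275]
orientation: [-179.8, -0.0, -82.2]
force: [-0.5, -0.0, -0.1]
opening: 0.0871
gripper_force: 0.0
```

```bash
python3 - <<'E'
from h import *
import cv2
for n in("scene","top"):cv2.imwrite(f'pics/{n}2.png',ctrl.snapshot(n)[:,:,::-1])
t=cv2.imread("pics/top2.png")[85:250,230:435];s=cv2.imread("pics/scene2.png")[120:300,270:490]
a=cv2.resize(t,(400,322));b=cv2.resize(s,(394,322));cv2.imwrite("pics/m2.png",cv2.hconcat([a,b]))
o=ctrl.get_obs();print(o['tool_pos'],o['clock'],delta(.434,.007,.227,-82.4))
E
```

```text
[ 0.67198493 -0.12073035  0.22863191] 7.2 (array([-1.590e+02,  2.184e+02, -1.000e-01]), array([-0.4 , -0.08,  0.24]))
```

View pics/m2.png

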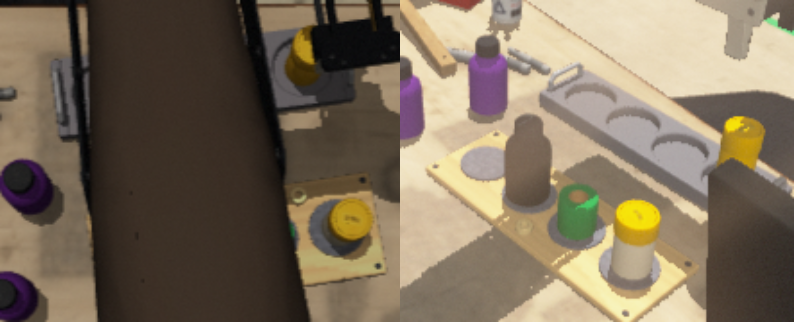

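The tall jar stands in the rightmost pocket. Next is the ink bottle.

{"name": "apply_moves", "arguments": {
  "deltas": [
    {"fingers": 87.6, "delta_pos": [-8, 11, 0], "angular": [0, 0, 0]},
    {"fingers": 87.6, "delta_pos": [-24, 33, 0], "angular": [0, 0, 0]},
    {"fingers": 87.6, "delta_pos": [-46, 63, 0], "angular": [0, 0, 0]},
    {"fingers": 87.6, "delta_pos": [-70, 96, 0], "angular": [0, 0, 0]},
    {"fingers": 87.6, "delta_pos": [-94, 129, 0], "angular": [0, 0, 0]},
    {"fingers": 87.6, "delta_pos": [-117, 160, 0], "angular": [0, 0, 0]},
    {"fingers": 87.6, "delta_pos": [-138, 189, 0], "angular": [0, 0, 0]},
    {"fingers": 87.6, "delta_pos": [-152, 209, 0], "angular": [0, 0, 0]},
    {"fingers": 87.6, "delta_pos": [-159, 218, 0], "angular": [0, 0, 0]},
    {"fingers": 87.6, "delta_pos": [-159, 218, 0], "angular": [0, 0, 0]}
  ]
}}

```text
clock: 8.2
tool_pos: [0.4319, 0.0079, 0.2241]
orientation: [-179.9, 0.0, -82.1]
force: [1.2, -0.7, -0.3]
opening: 0.0877
gripper_force: 0.0
```

{"name": "apply_moves", "arguments": {
  "deltas": [
    {"fingers": 87.6, "delta_pos": [0, 0, 0], "angular": [0, 0, 0]},
    {"fingers": 87.6, "delta_pos": [0, 0, 0], "angular": [0, 0, 0]},
    {"fingers": 87.6, "delta_pos": [0, 0, 0], "angular": [0, 0, 0]}
  ]
}}

```text
clock: 8.5
tool_pos: [0.4331, 0.0071, 0.2232]
orientation: [179.9, -0.0, -82.2]
force: [0.1, 0.8, -0.4]
opening: 0.0878
gripper_force: 0.0
```

```bash
python3 - <<'E'
from h import *
import cv2
w=W();o=ctrl.get_obs();cv2.imwrite('pics/w3.png',ctrl.snapshot('wrist')[:,:,::-1])
np.save('w3.npy',w)
print(o['tool_pos'],delta(.435,.007,.069,-82.4))
E
```

```text
[0.4331449  0.00710852 0.22322043] (array([  0.3,  -2.1, 154.2]), array([ 0.05, -0.02,  0.16]))
```

View pics/w3.png

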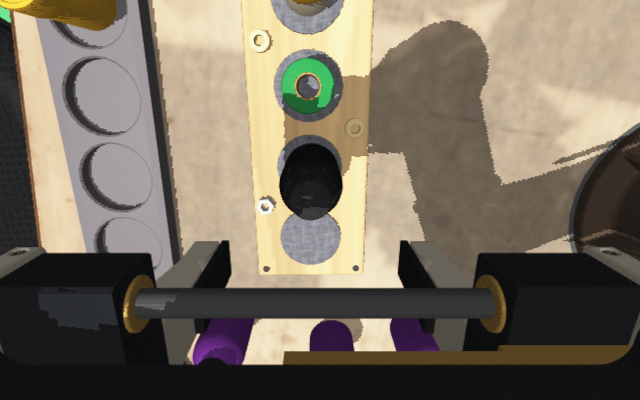

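```bash
python3 -c "
from h import *
w=np.load('w3.npy')
for n,uv,z in [('inkcap',(314,202),.130),('tape',(308,86),.066),('p2?',(116,176),.022),('p3?',(102,97),.022)]: print(n,ray('wrist',uv,z,w).round(4))
"
```

```text
inkcap [0.4336 0.0079 0.13  ]
tape [ 0.4506 -0.0779  0.066 ]
p2? [0.6477 0.0429 0.022 ]
p3? [ 0.6583 -0.0394  0.022 ]
```

{"name": "apply_moves", "arguments": {
  "deltas": [
    {"fingers": 87.6, "delta_pos": [0, -1, 15], "angular": [0, 0, 0]},
    {"fingers": 87.6, "delta_pos": [0, -1, 45], "angular": [0, 0, 0]},
    {"fingers": 87.6, "delta_pos": [0, -1, 75], "angular": [0, 0, 0]},
    {"fingers": 87.6, "delta_pos": [0, -1, 105], "angular": [0, 0, 0]},
    {"fingers": 87.6, "delta_pos": [0, -1, 130], "angular": [0, 0, 0]},
    {"fingers": 87.6, "delta_pos": [0, -1, 146], "angular": [0, 0, 0]},
    {"fingers": 87.6, "delta_pos": [0, -1, 152], "angular": [0, 0, 0]},
    {"fingers": 87.6, "delta_pos": [0, -1, 152], "angular": [0, 0, 0]},
    {"fingers": 87.6, "delta_pos": [0, -1, 152], "angular": [0, 0, 0]}
  ]
}}

```text
clock: 9.45
tool_pos: [0.4342, 0.0076, 0.0721]
orientation: [-180.0, -0.0, -82.2]
force: [-0.8, 0.6, 0.8]
opening: 0.0875
gripper_force: 0.0
```

{"name": "apply_moves", "arguments": {
  "deltas": [
    {"fingers": 70, "delta_pos": [0, 0, 3], "angular": [0, 0, 0]},
    {"fingers": 55, "delta_pos": [0, 0, 3], "angular": [0, 0, 0]},
    {"fingers": 50, "delta_pos": [0, 0, 3], "angular": [0, 0, 0]},
    {"fingers": 50, "delta_pos": [0, 0, 3], "angular": [0, 0, 0]},
    {"fingers": 50, "delta_pos": [0, 0, 3], "angular": [0, 0, 0]},
    {"fingers": 50, "delta_pos": [0, 0, 3], "angular": [0, 0, 0]},
    {"fingers": 50, "delta_pos": [0, 0, 3], "angular": [0, 0, 0]}
  ]
}}

```text
clock: 10.15
tool_pos: [0.434, 0.0077, 0.0689]
orientation: [-180.0, 0.0, -82.2]
force: [-0.1, 0.5, 3.8]
opening: 0.0564
gripper_force: 29.9
```

{"name": "apply_moves", "arguments": {
  "deltas": [
    {"fingers": 50, "delta_pos": [0, 0, 0], "angular": [0, 0, 0]},
    {"fingers": 50, "delta_pos": [0, 0, -5], "angular": [0, 0, 0]},
    {"fingers": 50, "delta_pos": [0, 0, -20], "angular": [0, 0, 0]},
    {"fingers": 50, "delta_pos": [0, 0, -45], "angular": [0, 0, 0]},
    {"fingers": 50, "delta_pos": [0, 0, -75], "angular": [0, 0, 0]},
    {"fingers": 50, "delta_pos": [0, 0, -105], "angular": [0, 0, 0]},
    {"fingers": 50, "delta_pos": [0, 0, -130], "angular": [0, 0, 0]},
    {"fingers": 50, "delta_pos": [0, 0, -140], "angular": [0, 0, 0]},
    {"fingers": 50, "delta_pos": [0, 0, -140], "angular": [0, 0, 0]},
    {"fingers": 50, "delta_pos": [0, 0, -140], "angular": [0, 0, 0]}
  ]
}}

```text
clock: 11.15
tool_pos: [0.4328, 0.0074, 0.2074]
orientation: [179.9, 0.0, -82.2]
force: [-0.4, 0.4, -1.0]
opening: 0.0562
gripper_force: 29.9
```

```bash
python3 -c "
from h import *
print(delta(.6575,-.0385,.21,-82.4))"
```

```text
(array([  75.9, -216.4,   -3. ]), array([0.1 , 0.  , 0.19]))
```

{"name": "apply_moves", "arguments": {
  "deltas": [
    {"fingers": 50, "delta_pos": [3, -8, 0], "angular": [0, 0, 0]},
    {"fingers": 50, "delta_pos": [9, -25, 0], "angular": [0, 0, 0]},
    {"fingers": 50, "delta_pos": [18, -51, 0], "angular": [0, 0, 0]},
    {"fingers": 50, "delta_pos": [28, -80, 0], "angular": [0, 0, 0]},
    {"fingers": 50, "delta_pos": [39, -111, 0], "angular": [0, 0, 0]},
    {"fingers": 50, "delta_pos": [50, -142, 0], "angular": [0, 0, 0]},
    {"fingers": 50, "delta_pos": [60, -171, 0], "angular": [0, 0, 0]},
    {"fingers": 50, "delta_pos": [68, -194, 0], "angular": [0, 0, 0]},
    {"fingers": 50, "delta_pos": [74, -210, 0], "angular": [0, 0, 0]},
    {"fingers": 50, "delta_pos": [76, -217, 0], "angular": [0, 0, 0]}
  ]
}}

```text
clock: 12.15
tool_pos: [0.66, -0.0391, 0.2056]
orientation: [179.8, -0.0, -82.2]
force: [0.2, -2.0, -1.5]
opening: 0.0561
gripper_force: 29.9
```

{"name": "apply_moves", "arguments": {
  "deltas": [
    {"fingers": 50, "delta_pos": [0, 0, 0], "angular": [0, 0, 0]},
    {"fingers": 50, "delta_pos": [0, 0, 0], "angular": [0, 0, 0]}
  ]
}}

```text
clock: 12.35
tool_pos: [0.6582, -0.0383, 0.2076]
orientation: [179.9, 0.0, -82.2]
force: [-0.5, -0.1, -0.4]
opening: 0.0563
gripper_force: 29.9
```

```bash
python3 - <<'E'
from h import *
import cv2
o=ctrl.get_obs();cv2.imwrite('pics/s3.png',cv2.resize(ctrl.snapshot('scene')[100:300,270:490,::-1],None,fx=3,fy=3))
print(o['tool_pos'],delta(.657,-.0385,.062,-82.4))
E
```

```text
[ 0.65824604 -0.03827888  0.20758844] (array([  0.2,   1.1, 146.1]), array([0.06, 0.01, 0.22]))
```

View pics/s3.png

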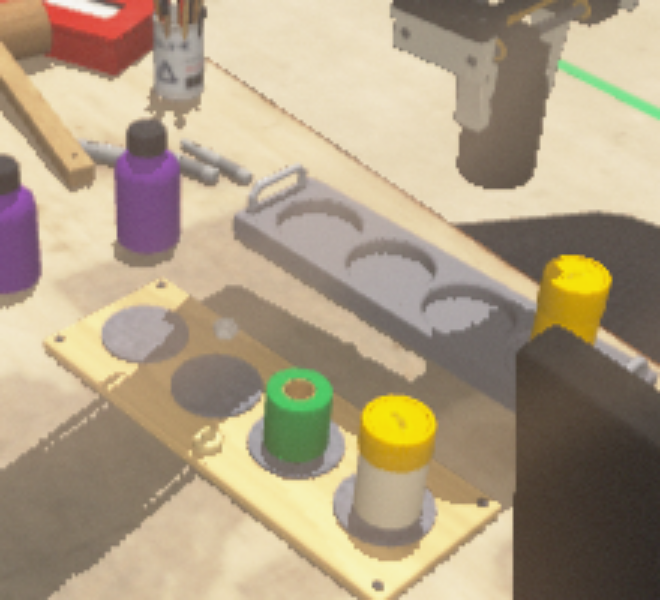

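The bottle hangs upright at (500,130) in the crop, above pocket 3. I lower it.

{"name": "apply_moves", "arguments": {
  "deltas": [
    {"fingers": 50, "delta_pos": [0, 1, 10], "angular": [0, 0, 0]},
    {"fingers": 50, "delta_pos": [0, 1, 35], "angular": [0, 0, 0]},
    {"fingers": 50, "delta_pos": [0, 1, 65], "angular": [0, 0, 0]},
    {"fingers": 50, "delta_pos": [0, 1, 95], "angular": [0, 0, 0]},
    {"fingers": 50, "delta_pos": [0, 1, 120], "angular": [0, 0, 0]},
    {"fingers": 50, "delta_pos": [0, 1, 135], "angular": [0, 0, 0]},
    {"fingers": 50, "delta_pos": [0, 1, 141], "angular": [0, 0, 0]},
    {"fingers": 50, "delta_pos": [0, 1, 143], "angular": [0, 0, 0]},
    {"fingers": 50, "delta_pos": [0, 1, 144], "angular": [0, 0, 0]},
    {"fingers": 50, "delta_pos": [0, 1, 144], "angular": [0, 0, 0]}
  ]
}}

```text
clock: 13.4
tool_pos: [0.6586, -0.0383, 0.0657]
orientation: [-179.9, 0.0, -82.2]
force: [0.0, 0.4, -0.3]
opening: 0.0564
gripper_force: 29.9
```

{"name": "apply_moves", "arguments": {
  "deltas": [
    {"fingers": 50, "delta_pos": [0, 0, 0], "angular": [0, 0, 0]},
    {"fingers": 50, "delta_pos": [0, 0, 0], "angular": [0, 0, 0]}
  ]
}}

```text
clock: 13.6
tool_pos: [0.6583, -0.0383, 0.0653]
orientation: [-179.9, 0.0, -82.2]
force: [1.1, -0.1, -1.0]
opening: 0.056
gripper_force: 29.9
```

{"name": "apply_moves", "arguments": {
  "deltas": [
    {"fingers": 50, "delta_pos": [0, 0, 1], "angular": [0, 0, 0]},
    {"fingers": 50, "delta_pos": [0, 0, 2], "angular": [0, 0, 0]},
    {"fingers": 50, "delta_pos": [0, 0, 3], "angular": [0, 0, 0]},
    {"fingers": 50, "delta_pos": [0, 0, 4], "angular": [0, 0, 0]},
    {"fingers": 50, "delta_pos": [0, 0, 4], "angular": [0, 0, 0]}
  ]
}}

```text
clock: 14.1
tool_pos: [0.6579, -0.0384, 0.0609]
orientation: [180.0, -0.0, -82.2]
force: [-2.6, -0.4, 4.2]
opening: 0.0562
gripper_force: 29.9
```

{"name": "apply_moves", "arguments": {
  "deltas": [
    {"fingers": 65, "delta_pos": [0, 0, 0], "angular": [0, 0, 0]},
    {"fingers": 80, "delta_pos": [0, 0, 0], "angular": [0, 0, 0]},
    {"fingers": 85, "delta_pos": [0, 0, 0], "angular": [0, 0, 0]},
    {"fingers": 85, "delta_pos": [0, 0, 0], "angular": [0, 0, 0]},
    {"fingers": 85, "delta_pos": [0, 0, -10], "angular": [0, 0, 0]},
    {"fingers": 85, "delta_pos": [0, 0, -35], "angular": [0, 0, 0]},
    {"fingers": 85, "delta_pos": [0, 0, -65], "angular": [0, 0, 0]},
    {"fingers": 87.6, "delta_pos": [0, 0, -100], "angular": [0, 0, 0]},
    {"fingers": 87.6, "delta_pos": [0, 0, -130], "angular": [0, 0, 0]},
    {"fingers": 87.6, "delta_pos": [0, 0, -150], "angular": [0, 0, 0]}
  ]
}}

```text
clock: 15.1
tool_pos: [0.6588, -0.0384, 0.2144]
orientation: [-179.8, -0.0, -82.2]
force: [-0.3, 0.6, 0.2]
opening: 0.0873
gripper_force: 0.0
```

```bash
python3 -c "
from h import *
print(delta(.450,-.077,.211,-82.4))"
```

```text
(array([  9.8, 212.1,   2.6]), array([-0.22, -0.02,  0.23]))
```

{"name": "apply_moves", "arguments": {
  "deltas": [
    {"fingers": 87.6, "delta_pos": [0, 12, 0], "angular": [0, 0, 0]},
    {"fingers": 87.6, "delta_pos": [2, 34, 0], "angular": [0, 0, 0]},
    {"fingers": 87.6, "delta_pos": [4, 64, 0], "angular": [0, 0, 0]},
    {"fingers": 87.6, "delta_pos": [6, 98, 0], "angular": [0, 0, 0]},
    {"fingers": 87.6, "delta_pos": [8, 132, 0], "angular": [0, 0, 0]},
    {"fingers": 87.6, "delta_pos": [9, 164, 0], "angular": [0, 0, 0]},
    {"fingers": 87.6, "delta_pos": [10, 190, 0], "angular": [0, 0, 0]},
    {"fingers": 87.6, "delta_pos": [10, 206, 0], "angular": [0, 0, 0]},
    {"fingers": 87.6, "delta_pos": [10, 212, 0], "angular": [0, 0, 0]},
    {"fingers": 87.6, "delta_pos": [10, 212, 0], "angular": [0, 0, 0]}
  ]
}}

```text
clock: 16.1
tool_pos: [0.4493, -0.0771, 0.211]
orientation: [-179.9, 0.0, -82.2]
force: [0.4, 1.0, 0.3]
opening: 0.0875
gripper_force: 0.0
```

{"name": "apply_moves", "arguments": {
  "deltas": [
    {"fingers": 87.6, "delta_pos": [0, 0, 0], "angular": [0, 0, 0]},
    {"fingers": 87.6, "delta_pos": [0, 0, 0], "angular": [0, 0, 0]}
  ]
}}

```text
clock: 16.3
tool_pos: [0.4501, -0.0769, 0.2103]
orientation: [180.0, -0.0, -82.2]
force: [-1.0, 0.1, -0.3]
opening: 0.0875
gripper_force: 0.0
```

```bash
python3 - <<'E'
from h import *
import cv2
w=W();o=ctrl.get_obs();cv2.imwrite('pics/w4.png',ctrl.snapshot('wrist')[:,:,::-1])
np.save('w4.npy',w)
print(o['tool_pos'],o['force'],delta(.450,-.0772,.035,-82.4))
E
```

```text
[ 0.45012003 -0.07690197  0.21032929] [-0.96205841  0.14759269 -0.34140573] (array([ 2.000e-01, -1.000e-01,  1.753e+02]), array([ 0.04, -0.01,  0.21]))
```

View pics/w4.png

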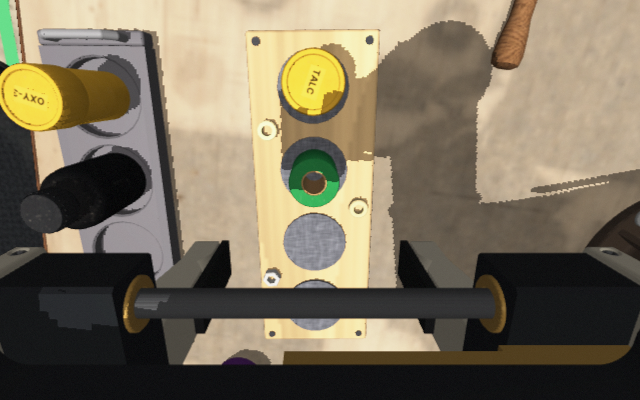

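The ink bottle and tall jar stand in their pockets. The tape roll top is at (314,181) and the short jar top at (313,83). I descend on the tape roll.

{"name": "apply_moves", "arguments": {
  "deltas": [
    {"fingers": 87.6, "delta_pos": [0, 0, 15], "angular": [0, 0, 0]},
    {"fingers": 87.6, "delta_pos": [0, 0, 45], "angular": [0, 0, 0]},
    {"fingers": 87.6, "delta_pos": [0, 0, 80], "angular": [0, 0, 0]},
    {"fingers": 87.6, "delta_pos": [0, 0, 115], "angular": [0, 0, 0]},
    {"fingers": 87.6, "delta_pos": [0, 0, 145], "angular": [0, 0, 0]},
    {"fingers": 87.6, "delta_pos": [0, 0, 163], "angular": [0, 0, 0]},
    {"fingers": 87.6, "delta_pos": [0, 0, 172], "angular": [0, 0, 0]},
    {"fingers": 87.6, "delta_pos": [0, 0, 174], "angular": [0, 0, 0]},
    {"fingers": 87.6, "delta_pos": [0, 0, 174], "angular": [0, 0, 0]}
  ]
}}

```text
clock: 17.25
tool_pos: [0.4498, -0.077, 0.0368]
orientation: [-180.0, -0.0, -82.2]
force: [0.3, 0.4, 0.6]
opening: 0.0879
gripper_force: 0.0
```

```bash
python3 -c "
from h import *
w=np.load('w4.npy')
print(ray('wrist',(314,182),.066,w),ray('wrist',(313,83),.098,w))
print(delta(.450,-.0772,.035,-82.4))
"
```

```text
[ 0.45094648 -0.07859215  0.066     ] [ 0.46343077 -0.16417317  0.098     ]
(array([ 0.2, -0.1,  1.8]), array([-0.  , -0.01,  0.22]))
```

{"name": "apply_moves", "arguments": {
  "deltas": [
    {"fingers": 65, "delta_pos": [1, 0, 2], "angular": [0, 0, 0]},
    {"fingers": 50, "delta_pos": [1, 0, 2], "angular": [0, 0, 0]},
    {"fingers": 42, "delta_pos": [1, 0, 2], "angular": [0, 0, 0]},
    {"fingers": 42, "delta_pos": [1, 0, 2], "angular": [0, 0, 0]},
    {"fingers": 42, "delta_pos": [1, 0, 2], "angular": [0, 0, 0]},
    {"fingers": 42, "delta_pos": [1, 0, 2], "angular": [0, 0, 0]},
    {"fingers": 42, "delta_pos": [1, 0, 2], "angular": [0, 0, 0]},
    {"fingers": 42, "delta_pos": [1, 0, 2], "angular": [0, 0, 0]}
  ]
}}

```text
clock: 18.05
tool_pos: [0.4496, -0.078, 0.0347]
orientation: [-180.0, -0.0, -82.2]
force: [-1.8, -0.4, 3.3]
opening: 0.0472
gripper_force: 30.0
```

{"name": "apply_moves", "arguments": {
  "deltas": [
    {"fingers": 42, "delta_pos": [0, 0, 0], "angular": [0, 0, 0]},
    {"fingers": 42, "delta_pos": [0, 0, -5], "angular": [0, 0, 0]},
    {"fingers": 42, "delta_pos": [0, 0, -20], "angular": [0, 0, 0]},
    {"fingers": 42, "delta_pos": [0, 0, -45], "angular": [0, 0, 0]},
    {"fingers": 42, "delta_pos": [0, 0, -80], "angular": [0, 0, 0]},
    {"fingers": 42, "delta_pos": [0, 0, -115], "angular": [0, 0, 0]},
    {"fingers": 42, "delta_pos": [0, 0, -145], "angular": [0, 0, 0]},
    {"fingers": 42, "delta_pos": [0, 0, -160], "angular": [0, 0, 0]},
    {"fingers": 42, "delta_pos": [0, 0, -160], "angular": [0, 0, 0]},
    {"fingers": 42, "delta_pos": [0, 0, -160], "angular": [0, 0, 0]}
  ]
}}

```text
clock: 19.05
tool_pos: [0.449, -0.078, 0.1943]
orientation: [180.0, 0.0, -82.2]
force: [-0.3, -0.3, -0.3]
opening: 0.0468
gripper_force: 30.0
```

```bash
python3 -c "
from h import *
print(delta(.647,.0455,.195,-82.4))"
```

```text
(array([ -95.5, -213. ,   -0.6]), array([0.  , 0.03, 0.2 ]))
```

{"name": "apply_moves", "arguments": {
  "deltas": [
    {"fingers": 42, "delta_pos": [-4, -9, 0], "angular": [0, 0, 0]},
    {"fingers": 42, "delta_pos": [-12, -27, 0], "angular": [0, 0, 0]},
    {"fingers": 42, "delta_pos": [-23, -52, 0], "angular": [0, 0, 0]},
    {"fingers": 42, "delta_pos": [-36, -80, 0], "angular": [0, 0, 0]},
    {"fingers": 42, "delta_pos": [-49, -110, 0], "angular": [0, 0, 0]},
    {"fingers": 42, "delta_pos": [-62, -140, 0], "angular": [0, 0, 0]},
    {"fingers": 42, "delta_pos": [-75, -168, 0], "angular": [0, 0, 0]},
    {"fingers": 42, "delta_pos": [-86, -191, 0], "angular": [0, 0, 0]},
    {"fingers": 42, "delta_pos": [-93, -207, 0], "angular": [0, 0, 0]},
    {"fingers": 42, "delta_pos": [-96, -213, 0], "angular": [0, 0, 0]}
  ]
}}

```text
clock: 20.05
tool_pos: [0.6493, 0.0477, 0.1921]
orientation: [179.9, -0.0, -82.1]
force: [-0.8, -0.0, -0.1]
opening: 0.047
gripper_force: 30.0
```

{"name": "apply_moves", "arguments": {
  "deltas": [
    {"fingers": 42, "delta_pos": [0, 0, 0], "angular": [0, 0, 0]},
    {"fingers": 42, "delta_pos": [0, 0, 0], "angular": [0, 0, 0]}
  ]
}}

```text
clock: 20.25
tool_pos: [0.6471, 0.046, 0.1937]
orientation: [179.9, -0.0, -82.2]
force: [0.5, 0.0, -0.1]
opening: 0.0472
gripper_force: 30.0
```

```bash
python3 - <<'E'
from h import *
o=ctrl.get_obs()
print(o['tool_pos'],o['opening'],delta(.647,.0455,.027,-82.4))
E
```

```text
[0.6470527  0.04604294 0.19365201] 0.04722385346201067 (array([ 5.000e-01, -1.000e-01,  1.667e+02]), array([ 0.09, -0.01,  0.22]))
```

{"name": "apply_moves", "arguments": {
  "deltas": [
    {"fingers": 42, "delta_pos": [0, 0, 10], "angular": [0, 0, 0]},
    {"fingers": 42, "delta_pos": [0, 0, 35], "angular": [0, 0, 0]},
    {"fingers": 42, "delta_pos": [0, 0, 70], "angular": [0, 0, 0]},
    {"fingers": 42, "delta_pos": [0, 0, 105], "angular": [0, 0, 0]},
    {"fingers": 42, "delta_pos": [0, 0, 135], "angular": [0, 0, 0]},
    {"fingers": 42, "delta_pos": [0, 0, 153], "angular": [0, 0, 0]},
    {"fingers": 42, "delta_pos": [0, 0, 162], "angular": [0, 0, 0]},
    {"fingers": 42, "delta_pos": [0, 0, 165], "angular": [0, 0, 0]},
    {"fingers": 42, "delta_pos": [0, 0, 165], "angular": [0, 0, 0]},
    {"fingers": 42, "delta_pos": [0, 0, 165], "angular": [0, 0, 0]}
  ]
}}

```text
clock: 21.25
tool_pos: [0.6481, 0.0461, 0.0308]
orientation: [-179.9, 0.0, -82.2]
force: [-0.8, -0.8, -0.6]
opening: 0.0474
gripper_force: 30.0
```

{"name": "apply_moves", "arguments": {
  "deltas": [
    {"fingers": 42, "delta_pos": [0, 0, 1], "angular": [0, 0, 0]},
    {"fingers": 42, "delta_pos": [0, 0, 2], "angular": [0, 0, 0]},
    {"fingers": 42, "delta_pos": [0, 0, 3.5], "angular": [0, 0, 0]},
    {"fingers": 42, "delta_pos": [0, 0, 3.5], "angular": [0, 0, 0]},
    {"fingers": 42, "delta_pos": [0, 0, 3.5], "angular": [0, 0, 0]}
  ]
}}

```text
clock: 21.75
tool_pos: [0.6477, 0.0461, 0.0268]
orientation: [-180.0, -0.0, -82.2]
force: [-2.7, -0.2, 5.2]
opening: 0.0473
gripper_force: 30.0
```

{"name": "apply_moves", "arguments": {
  "deltas": [
    {"fingers": 55, "delta_pos": [0, 0, 0], "angular": [0, 0, 0]},
    {"fingers": 70, "delta_pos": [0, 0, 0], "angular": [0, 0, 0]},
    {"fingers": 80, "delta_pos": [0, 0, 0], "angular": [0, 0, 0]},
    {"fingers": 80, "delta_pos": [0, 0, 0], "angular": [0, 0, 0]},
    {"fingers": 80, "delta_pos": [0, 0, -10], "angular": [0, 0, 0]},
    {"fingers": 80, "delta_pos": [0, 0, -35], "angular": [0, 0, 0]},
    {"fingers": 80, "delta_pos": [0, 0, -70], "angular": [0, 0, 0]},
    {"fingers": 87.6, "delta_pos": [0, 0, -110], "angular": [0, 0, 0]},
    {"fingers": 87.6, "delta_pos": [0, 0, -150], "angular": [0, 0, 0]},
    {"fingers": 87.6, "delta_pos": [0, 0, -180], "angular": [0, 0, 0]}
  ]
}}

```text
clock: 22.75
tool_pos: [0.648, 0.046, 0.21]
orientation: [-179.8, 0.0, -82.2]
force: [0.9, -0.3, 1.1]
opening: 0.0874
gripper_force: 0.0
```

```bash
python3 -c "
from h import *
print(delta(.4635,-.164,.21,-82.4))"
```

```text
(array([182.9, 211.4,  -0.7]), array([-0.19,  0.01,  0.23]))
```

{"name": "apply_moves", "arguments": {
  "deltas": [
    {"fingers": 87.6, "delta_pos": [9, 10, 0], "angular": [0, 0, 0]},
    {"fingers": 87.6, "delta_pos": [27, 31, 0], "angular": [0, 0, 0]},
    {"fingers": 87.6, "delta_pos": [54, 62, 0], "angular": [0, 0, 0]},
    {"fingers": 87.6, "delta_pos": [84, 97, 0], "angular": [0, 0, 0]},
    {"fingers": 87.6, "delta_pos": [113, 131, 0], "angular": [0, 0, 0]},
    {"fingers": 87.6, "delta_pos": [140, 162, 0], "angular": [0, 0, 0]},
    {"fingers": 87.6, "delta_pos": [162, 188, 0], "angular": [0, 0, 0]},
    {"fingers": 87.6, "delta_pos": [177, 205, 0], "angular": [0, 0, 0]},
    {"fingers": 87.6, "delta_pos": [183, 211, 0], "angular": [0, 0, 0]},
    {"fingers": 87.6, "delta_pos": [183, 211, 0], "angular": [0, 0, 0]}
  ]
}}

```text
clock: 23.75
tool_pos: [0.4626, -0.1647, 0.2064]
orientation: [-180.0, -0.0, -82.3]
force: [0.5, 0.4, 1.1]
opening: 0.0879
gripper_force: 0.0
```

{"name": "apply_moves", "arguments": {
  "deltas": [
    {"fingers": 87.6, "delta_pos": [0, 0, 0], "angular": [0, 0, 0]},
    {"fingers": 87.6, "delta_pos": [0, 0, 0], "angular": [0, 0, 0]}
  ]
}}

```text
clock: 23.95
tool_pos: [0.4638, -0.1635, 0.2059]
orientation: [180.0, 0.0, -82.1]
force: [0.3, 0.0, 0.6]
opening: 0.0876
gripper_force: 0.0
```

```bash
python3 - <<'E'
from h import *
import cv2
w=W();o=ctrl.get_obs();cv2.imwrite('pics/w5.png',ctrl.snapshot('wrist')[:,:,::-1])
np.save('w5.npy',w)
print(o['tool_pos'],delta(.4635,-.164,.064,-82.4))
E
```

```text
[ 0.46383538 -0.16345196  0.20594872] (array([  0.6,   0.4, 141.9]), array([0.01, 0.  , 0.26]))
```

View pics/w5.png

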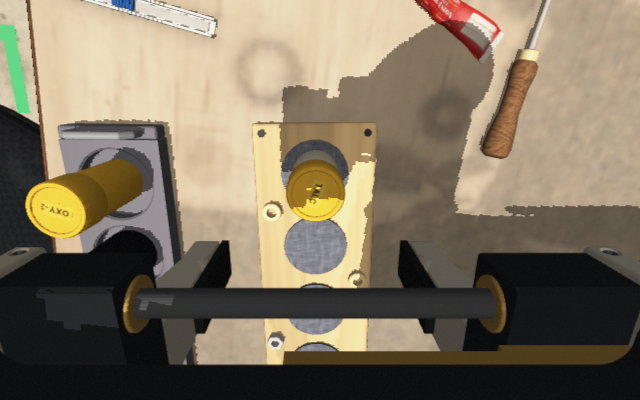

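The short jar top is at (316,191), in line with the gripper. I descend.

{"name": "apply_moves", "arguments": {
  "deltas": [
    {"fingers": 87.6, "delta_pos": [1, 0, 15], "angular": [0, 0, 0]},
    {"fingers": 87.6, "delta_pos": [1, 0, 45], "angular": [0, 0, 0]},
    {"fingers": 87.6, "delta_pos": [1, 0, 75], "angular": [0, 0, 0]},
    {"fingers": 87.6, "delta_pos": [1, 0, 105], "angular": [0, 0, 0]},
    {"fingers": 87.6, "delta_pos": [1, 0, 128], "angular": [0, 0, 0]},
    {"fingers": 87.6, "delta_pos": [1, 0, 140], "angular": [0, 0, 0]},
    {"fingers": 87.6, "delta_pos": [1, 0, 142], "angular": [0, 0, 0]},
    {"fingers": 70, "delta_pos": [1, 0, 142], "angular": [0, 0, 0]},
    {"fingers": 55, "delta_pos": [1, 0, 142], "angular": [0, 0, 0]},
    {"fingers": 42, "delta_pos": [1, 0, 142], "angular": [0, 0, 0]}
  ]
}}

```text
clock: 25.0
tool_pos: [0.4641, -0.1649, 0.0649]
orientation: [-179.9, -0.0, -82.2]
force: [-0.1, 0.6, -0.6]
opening: 0.0694
gripper_force: 0.0
```

{"name": "apply_moves", "arguments": {
  "deltas": [
    {"fingers": 42, "delta_pos": [0, 0, 0], "angular": [0, 0, 0]},
    {"fingers": 42, "delta_pos": [0, 0, 0], "angular": [0, 0, 0]},
    {"fingers": 42, "delta_pos": [0, 0, 0], "angular": [0, 0, 0]},
    {"fingers": 42, "delta_pos": [0, 0, 0], "angular": [0, 0, 0]},
    {"fingers": 42, "delta_pos": [0, 0, 0], "angular": [0, 0, 0]}
  ]
}}

```text
clock: 25.5
tool_pos: [0.4635, -0.1651, 0.0644]
orientation: [-180.0, -0.0, -82.2]
force: [-1.8, 0.4, 5.6]
opening: 0.0493
gripper_force: 30.0
```

{"name": "apply_moves", "arguments": {
  "deltas": [
    {"fingers": 42, "delta_pos": [0, 0, 0], "angular": [0, 0, 0]},
    {"fingers": 42, "delta_pos": [0, 0, -5], "angular": [0, 0, 0]},
    {"fingers": 42, "delta_pos": [0, 0, -20], "angular": [0, 0, 0]},
    {"fingers": 42, "delta_pos": [0, 0, -45], "angular": [0, 0, 0]},
    {"fingers": 42, "delta_pos": [0, 0, -80], "angular": [0, 0, 0]},
    {"fingers": 42, "delta_pos": [0, 0, -115], "angular": [0, 0, 0]},
    {"fingers": 42, "delta_pos": [0, 0, -140], "angular": [0, 0, 0]},
    {"fingers": 42, "delta_pos": [0, 0, -150], "angular": [0, 0, 0]},
    {"fingers": 42, "delta_pos": [0, 0, -150], "angular": [0, 0, 0]}
  ]
}}

```text
clock: 26.4
tool_pos: [0.4639, -0.1649, 0.2151]
orientation: [-179.9, -0.0, -82.2]
force: [-0.1, -0.1, -1.1]
opening: 0.0493
gripper_force: 30.0
```

```bash
python3 -c "
from h import *
print(delta(.636,.130,.21,-82.4))"
```

```text
(array([-268.8, -210.6,    5.6]), array([-0.14, -0.01,  0.21]))
```

{"name": "apply_moves", "arguments": {
  "deltas": [
    {"fingers": 42, "delta_pos": [-11, -9, 0], "angular": [0, 0, 0]},
    {"fingers": 42, "delta_pos": [-33, -26, 0], "angular": [0, 0, 0]},
    {"fingers": 42, "delta_pos": [-64, -50, 0], "angular": [0, 0, 0]},
    {"fingers": 42, "delta_pos": [-99, -78, 0], "angular": [0, 0, 0]},
    {"fingers": 42, "delta_pos": [-136, -107, 0], "angular": [0, 0, 0]},
    {"fingers": 42, "delta_pos": [-173, -136, 0], "angular": [0, 0, 0]},
    {"fingers": 42, "delta_pos": [-208, -163, 0], "angular": [0, 0, 0]},
    {"fingers": 42, "delta_pos": [-238, -186, 0], "angular": [0, 0, 0]},
    {"fingers": 42, "delta_pos": [-259, -203, 0], "angular": [0, 0, 0]},
    {"fingers": 42, "delta_pos": [-269, -210, 0], "angular": [0, 0, 0]}
  ]
}}

```text
clock: 27.4
tool_pos: [0.6349, 0.1327, 0.2108]
orientation: [179.8, -0.1, -82.1]
force: [-0.9, -0.7, -0.6]
opening: 0.0494
gripper_force: 30.0
```

{"name": "apply_moves", "arguments": {
  "deltas": [
    {"fingers": 42, "delta_pos": [0, 0, 0], "angular": [0, 0, 0]},
    {"fingers": 42, "delta_pos": [0, 0, 0], "angular": [0, 0, 0]}
  ]
}}

```text
clock: 27.6
tool_pos: [0.634, 0.1298, 0.2126]
orientation: [179.9, -0.0, -82.2]
force: [0.2, -0.4, -0.7]
opening: 0.0495
gripper_force: 30.0
```

```bash
python3 - <<'E'
from h import *
o=ctrl.get_obs()
print(o['tool_pos'],o['opening'],delta(.6355,.130,.0564,-82.4))
E
```

```text
[0.63398073 0.12980271 0.2125989 ] 0.049483576825948866 (array([-1.000e-01, -1.900e+00,  1.562e+02]), array([ 0.14, -0.04,  0.22]))
```

{"name": "apply_moves", "arguments": {
  "deltas": [
    {"fingers": 42, "delta_pos": [0, -1, 10], "angular": [0, 0, 0]},
    {"fingers": 42, "delta_pos": [0, -1, 35], "angular": [0, 0, 0]},
    {"fingers": 42, "delta_pos": [0, -1, 70], "angular": [0, 0, 0]},
    {"fingers": 42, "delta_pos": [0, -1, 100], "angular": [0, 0, 0]},
    {"fingers": 42, "delta_pos": [0, -1, 128], "angular": [0, 0, 0]},
    {"fingers": 42, "delta_pos": [0, -1, 145], "angular": [0, 0, 0]},
    {"fingers": 42, "delta_pos": [0, -1, 152], "angular": [0, 0, 0]},
    {"fingers": 42, "delta_pos": [0, -1, 155], "angular": [0, 0, 0]},
    {"fingers": 42, "delta_pos": [0, -1, 155], "angular": [0, 0, 0]},
    {"fingers": 42, "delta_pos": [0, -1, 155], "angular": [0, 0, 0]}
  ]
}}

```text
clock: 28.6
tool_pos: [0.6365, 0.1303, 0.0603]
orientation: [-179.9, 0.0, -82.2]
force: [-0.3, 0.4, -1.2]
opening: 0.0494
gripper_force: 30.0
```

{"name": "apply_moves", "arguments": {
  "deltas": [
    {"fingers": 42, "delta_pos": [0, 0, 1], "angular": [0, 0, 0]},
    {"fingers": 42, "delta_pos": [0, 0, 2], "angular": [0, 0, 0]},
    {"fingers": 42, "delta_pos": [0, 0, 3.5], "angular": [0, 0, 0]},
    {"fingers": 42, "delta_pos": [0, 0, 3.5], "angular": [0, 0, 0]},
    {"fingers": 42, "delta_pos": [0, 0, 3.5], "angular": [0, 0, 0]}
  ]
}}

```text
clock: 29.1
tool_pos: [0.6361, 0.1303, 0.0565]
orientation: [-179.9, 0.0, -82.2]
force: [-1.3, 0.1, 5.5]
opening: 0.049
gripper_force: 30.0
```

{"name": "apply_moves", "arguments": {
  "deltas": [
    {"fingers": 60, "delta_pos": [0, 0, 0], "angular": [0, 0, 0]},
    {"fingers": 70, "delta_pos": [0, 0, 0], "angular": [0, 0, 0]},
    {"fingers": 80, "delta_pos": [0, 0, 0], "angular": [0, 0, 0]},
    {"fingers": 80, "delta_pos": [0, 0, 0], "angular": [0, 0, 0]},
    {"fingers": 80, "delta_pos": [0, 0, -10], "angular": [0, 0, 0]},
    {"fingers": 80, "delta_pos": [0, 0, -35], "angular": [0, 0, 0]},
    {"fingers": 80, "delta_pos": [0, 0, -70], "angular": [0, 0, 0]},
    {"fingers": 87.6, "delta_pos": [0, 0, -110], "angular": [0, 0, 0]},
    {"fingers": 87.6, "delta_pos": [0, 0, -150], "angular": [0, 0, 0]},
    {"fingers": 87.6, "delta_pos": [0, 0, -180], "angular": [0, 0, 0]}
  ]
}}

```text
clock: 30.1
tool_pos: [0.6364, 0.1302, 0.2395]
orientation: [-179.8, 0.0, -82.2]
force: [0.6, 0.2, 0.5]
opening: 0.0873
gripper_force: 0.0
```

{"name": "apply_moves", "arguments": {
  "deltas": [
    {"fingers": 87.6, "delta_pos": [-10, 10, 0], "angular": [0, 0, 0]},
    {"fingers": 87.6, "delta_pos": [-30, 30, 0], "angular": [0, 0, 0]},
    {"fingers": 87.6, "delta_pos": [-60, 50, 0], "angular": [0, 0, 0]},
    {"fingers": 87.6, "delta_pos": [-95, 70, 0], "angular": [0, 0, 0]},
    {"fingers": 87.6, "delta_pos": [-130, 90, 0], "angular": [0, 0, 0]},
    {"fingers": 87.6, "delta_pos": [-165, 110, 0], "angular": [0, 0, 0]},
    {"fingers": 87.6, "delta_pos": [-200, 125, 0], "angular": [0, 0, 0]},
    {"fingers": 87.6, "delta_pos": [-230, 140, 0], "angular": [0, 0, 0]},
    {"fingers": 87.6, "delta_pos": [-240, 150, 0], "angular": [0, 0, 0]},
    {"fingers": 87.6, "delta_pos": [-240, 150, 0], "angular": [0, 0, 0]}
  ]
}}

```text
clock: 31.1
tool_pos: [0.4531, 0.3485, 0.2357]
orientation: [180.0, 0.0, -82.0]
force: [0.9, -0.7, 0.4]
opening: 0.0873
gripper_force: 0.0
```

```bash
python3 - <<'E'
from h import *
import cv2
t=ctrl.snapshot('top')[:,:,::-1];s=ctrl.snapshot('scene')[:,:,::-1]
a=cv2.resize(t[85:250,230:435],(400,322));b=cv2.resize(s[120:300,270:490],(394,322));cv2.imwrite("pics/m6.png",cv2.hconcat([a,b]))
o=ctrl.get_obs();print(o['tool_pos'],o['clock'])
E
```

```text
[0.45435281 0.34730253 0.23567656] 31.2
```

View pics/m6.png

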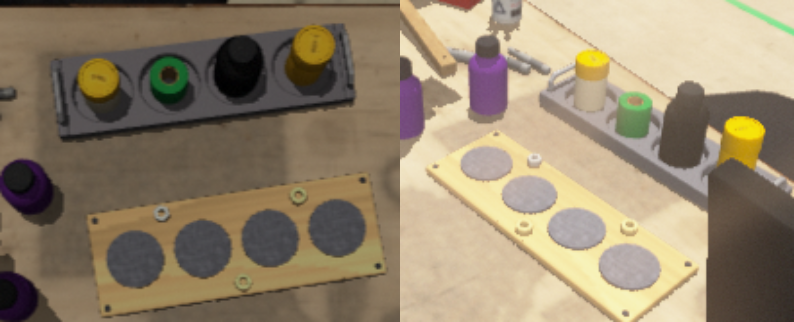

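All four stand upright in mirrored order, at crop left (98,79), (169,79), (241,57) and (314,46). One ray check against the pockets, then I hand in.

```bash
python3 - <<'E'
from h import *
ok=True
for n,uv,z,p in[("short",(98,79),.090,(.6352,.130)),("tape",(169,79),.058,(.647,.0455)),("ink",(241,57),.122,(.657,-.0385)),("tall",(314,46),.108,(.668,-.123))]:
    P=ray("top",(uv[0]/1.951+230,uv[1]/1.951+85),z)[:2]-p; print(n,P.round(4)); ok&=abs(P).max()<.011
if ok: print(ctrl.close_job())
E
```

```text
short [-0.0036  0.0013]
tape [-0.0068  0.0013]
ink [-0.0093  0.002 ]
tall [-0.0032 -0.001 ]
the job is handed in; nothing more can be done
None
```

All four things stand upright in the carrier in mirrored order (short jar, tape roll, ink bottle, tall jar from left), within about 10 mm of their pocket centres by the last ray check, and the job was handed in at about 31 s with no verdict returned.

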